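# Set a temperature probe's depth stop and seat it in a leaning thermowell

### The arm

A 6-joint arm with a two-finger parallel gripper is mounted at the origin on a cart in front of the work surface, level with it; the furniture and walls round the work are solid. World frame = base frame: x ahead of the robot, y to its left, z up, the work surface at z = 0. Lengths are in mm, angles in rad, forces in N, time in s.
With the tool pointing down it reaches from about 350 to 875 mm from the base axis. Payload 4.2 kg.
Tool frame: the origin (TCP) lies midway between the tips of the shut fingers; the grasp point (between the pads) lies 19 mm behind it (arm.grasp_offset is the distance from the TCP to the grasp point, in mm); z points along the fingers, y is the line along which they close (so a half turn about z gives the same grasp; the last joint's range is limited). The gripper opens to 85 mm and grips with 20 to 120 N. Pads are 22 mm wide; open, the fingers measure 114 mm over their backs; the gripper's body (76 mm by 85 mm) begins 54 mm behind the grasp point. The pads swing forward as they close: fully open they stand 13 mm farther back than shut.
Start: joints at [1.388, 0.385, 0.008, 0, -1.194, -0.259], TCP at [267.196, 564.983, 231.312] pointing down, gripper open.
Joint ranges: [-3.14, 3.14], [-1.21, 2.06], [-1.07, 1.41], [-3.16, 2.05], [-2.99, -0.16], [-3.1, 3.1]. Speed limits (rad/s): [2.79, 2.79, 3.14, 3.14, 3.14, 3.14].

### API

Orientations are given as a unit quaternion [x, y, z, w].
In Python, from bench import arm gives the robot as it stands. The module is installed in compiled form; this text tells all that it offers.
- The arm moves only by the tool servo_tool, never from a script. Its argument "increments" is a list of rows, each a list of 7 numbers: the opening, from 0 (shut) to 1 (fully open), then the shift along the tool's x, y, z in m, then the turn, a rotation vector about the tool's x, y, z in degrees. In form: [[grip, x, y, z, ax, ay, az], ...]. A call has 1 to 12 rows; each row is the pose to reach, as a shift and turn from the pose commanded when the call began, along the tool's axes at that moment; what a row does not reach only later rows make up. A row lasts 1/8 s, in which the tool goes at most 62.5 mm and 10.7 degrees, less where a joint would pass 70% of its speed; a pose out of reach is approached as far as the arm can. A call with a gripper value outside its range is refused whole. The fingers move at their own pace and stop on an object; the grip force is fixed at half the most. Time passes only in rows, so rows that repeat a pose let the fingers close. It gives the time, the measured TCP pose, the force, the opening and the grip force at its end, in the units of the state.
- arm.read_state(): the state, without advancing time (a new reading comes with each control period).
- arm.get_image(name): name is "scene" or "top"; returns a dict with "color" (420x560x3 uint8, red, green, blue), "fx", "fy", "cx", "cy" (pixels), "rvec" (rotation vector, rad) and "tvec" (3), from world to camera coordinates, as OpenCV has them. Camera axes: x right, y down, z forward; pixel columns grow to the right and rows downward; lengths in mm; the calibration is good to about 2 mm. A picture is of the moment at which its call begins. There is no depth.
- arm.job_done(): hands the job in; it is judged then, once.
Trained networks look in the newest picture that a camera, given by its name, has taken for a name from the list of things; names that differ only in an ending like _2 or _b are one class to them, and where a whole thing is asked for, a point or a joint stands for the part that bears it (a point fixed in the world has none). Each returns a list of dicts, best first, with "p" (0 to 1); they miss things now and then, are a little off and sometimes report something else, mostly with a low value. They report only what shows in the picture. A call takes as long as a camera call.
- arm.look_for(camera, thing): "box" ([centre column, centre row, width, height] in pixels, round what is visible of it).
- arm.spot_point(camera, thing): "centre" ([column, row] in pixels: a listed point, or the origin of a listed thing).
The state is a dict: "clock": time; "joints": joint angles; "joint_vel": joint speeds; "joint_efforts": joint torques, N m; "position": TCP position; "ee_rot": TCP orientation; "contact_force": force on the tool from outside, world axes, zero at the start; "wrist_torque": the same for the moment, N m; "gripper_width": finger opening in mm; "grasp_force": force on a finger pad.
Only numpy, scipy, OpenCV 4.12 (cv2) and the standard library are available. Lean on these libraries where they do the work, as an engineer would, in place of code of your own. Each camera call takes 0.05 s, during which the arm holds its last target. There are 200 camera calls.

### The job

Set the immersion depth of the temperature probe: holding it by its black handle, slide it along the V-groove of the depth gauge until its tip is felt to press lightly on the end stop, so that the brass collar, held back by the end of the V-block, is pushed along the rod to its proper place. Then put the probe tip first into the leaning thermowell on the blue pipe, all the way in until the collar just rests on the mouth of the well, gently, so that the collar does not shift on the rod, and let go. Leave the tools around as they are.

Things in the scene. Friction and masses are not known exactly. Their poses are not given: they have to be found in the camera images.
- probe: Temperature probe, 185 mm long, 0.11 kg, origin on its axis at the tip, +x from tip to handle. Steel rod 10 mm in diameter, x = 0 to 125 mm, domed tip; round black handle 18 mm in diameter with orange rings, x = 125 to 175 mm (grip there); 12 mm connector end to 185 mm. It starts lying level in the gauge's V-groove, tip 20 to 34 mm short of the stop, the handle hanging free beyond the gauge.
- probe_tip (a point): The probe's tip, on its axis (foremost point of the dome of 5 mm radius); same axes as the probe.
- collar (a joint): Place of the brass depth collar on the rod: its face towards the tip stands 40 mm + this value (m) from the tip; range 0 to 0.050, growing towards the handle. Starts at 0.012 to 0.022; properly set it reads 0.030 (70 mm from the tip). Held by friction: about 6 N along the rod shifts it and it stays where it is left.
- collar_face (a point): Centre, on the rod's axis, of the collar's face towards the tip; axes as the probe. The brass collar is 24 mm in diameter and 12 mm long.
- depth_gauge: Fixed depth gauge: aluminium base 150 x 64 x 8 mm (x = -72 to 78 mm) with a steel V-block 38 mm wide, 47 mm high. Origin on the bench; x runs along the groove from end stop to probe handle; a 10 mm rod in the groove has its axis at y = 0, z = 45 mm. V-block x = -50 to 20 mm, 70 mm long; its open end face holds the collar back. V-rest at x = 62 to 70 mm; bare bench beyond the base.
- end_stop: The gauge's end stop: a dark steel plate 38 mm wide, 10 mm thick, 62 mm high across the end of the groove; origin and axes as the gauge, its face at x = -50 mm. The tip must press on it lightly (2 N or more beyond the collar's drag, well under 40 N).
- stop_face (a point): Where the probe's tip touches the gauge's end stop; axes as the gauge (+x away from the stop, along the groove).
- spool: Short blue pipe between two steel flanges (84 mm in diameter, tops 102 mm high) on a dark base 110 x 90 mm, fixed to the bench; origin on the bench under its middle, 132 mm long along its x. The steel thermowell rises from it, leaning 40 degrees from vertical towards its +x, away from the robot.
- well_mouth (a point): Centre of the thermowell's mouth, 125 mm above the bench. +z is the bore's axis, out of the well, 40 degrees from vertical; the probe goes in along -z. Bore 12.4 mm in diameter, with a 2.5 mm chamfer, 88 mm deep: deeper than the probe goes when its collar rests on the mouth. Flat mouth ring 29 mm in outer diameter.
- comparator: Obstacle: gauge comparator on a white plate to the right of the depth gauge, fixed. Its dial gauges stand up to 0.37 m high, 0.2 to 0.35 m to the right of the depth gauge, between the gripper's start and the work: pass over them. Origin on the bench under its middle.
- screwdriver_yellow: Bystander: the yellow screwdriver, 181 mm long, lying behind the work; leave it alone.
- spanner_17: Bystander: the combination spanner, 187 mm long and 9 mm high, lying between gauge and spool; leave it alone.
- caliper: Bystander: the slide caliper, 205 mm long, 10 mm high, lying behind the work; leave it alone.
- thread_tape: Bystander: the roll of black tape, 62 mm across, behind the comparator; leave it alone.
- marker: Bystander: the green and white marker, 135 mm long, lying at the left; leave it alone.

How it is judged:
By the outcome, as a careful person would: the job done as asked, in the order asked, and still so for the second after the job is handed in, with the robot touching nothing.
It also fails if it takes over 48 s, if anything falls off the work surface, if the arm or the gripper's body presses on something with over 40 N, if the wrist force passes 120 N, or if a joint passes its speed limit or range.

## Working session

There is one attempt and no reset: what is moved stays moved. The work goes in short steps, Python scripts to look and compute and a tool call to move; the robot and the scene stay as the last step left them, time stands still between calls to the robot, and variables do not carry over. Pictures are saved under pics/ and viewed, at most 10 in all, crops included, and the job is handed in when it is done.

Besides the shell and the picture viewer there is one more tool, called after "Call:" by a JSON object that holds its "method" and its "body". servo_tool: Moves the arm, as the interface text tells. Its arguments: {"type":"object","properties":{"increments":{"type":"array","items":{"type":"array","items":{"type":"number"}}}},"required":["increments"]}

```bash
mkdir -p pics
cat > h.py <<'E'
import numpy as np, cv2
from scipy.spatial.transform import Rotation as R
from bench import arm
def cam(n): 
    d=arm.get_image(n); return d
def ray(d,uv):
    Rm=cv2.Rodrigues(np.array(d["rvec"],float))[0]; t=np.array(d["tvec"],float).ravel()
    v=np.array([(uv[0]-d["cx"])/d["fx"],(uv[1]-d["cy"])/d["fy"],1.])
    return -Rm.T@t, Rm.T@v/np.linalg.norm(v)
def atz(d,uv,z):
    o,v=ray(d,uv); return o+v*(z-o[2])/v[2]
def tri(d1,u1,d2,u2):
    o1,a=ray(d1,u1);o2,b=ray(d2,u2)
    s=np.linalg.lstsq(np.c_[a,-b],o2-o1,rcond=None)[0]
    p,q=o1+s[0]*a,o2+s[1]*b
    return (p+q)/2,np.linalg.norm(p-q)
def proj(d,P):
    K=np.array([[d["fx"],0,d["cx"]],[0,d["fy"],d["cy"]],[0,0,1.]])
    return cv2.projectPoints(np.array(P,float).reshape(-1,3),np.array(d["rvec"],float),np.array(d["tvec"],float),K,None)[0].reshape(-1,2)
E
python3 - <<'E'
from h import *
np.set_printoptions(precision=1,suppress=True)
D={n:cam(n) for n in("scene","top")}
for n,d in D.items(): cv2.imwrite(f"pics/{n}0.png",cv2.resize(d["color"][:,:,::-1],None,fx=1.4,fy=1.4)); print(n,d["fx"],ray(d,(280,210)))
for t in ["probe","probe_tip","collar_face","depth_gauge","stop_face","end_stop","spool","well_mouth"]:
    S={}
    for n in D:
        l=arm.spot_point(n,t); S[n]=l
        print(t,n,[(np.round(x["centre"],1),round(x["p"],2)) for x in l[:2]])
    if S["scene"] and S["top"]: print("   ",*tri(D["scene"],S["scene"][0]["centre"],D["top"],S["top"][0]["centre"]))
s=arm.read_state();print({k:np.round(v,3) for k,v in s.items()}, arm.grasp_offset)
E
```

```text
scene 498.21344056127174 (array([-148. , -773.8, 1028.4]), array([ 0.5,  0.6, -0.7]))
top 431.16125367660993 (array([ 469.8,   80.6, 1179.8]), array([ 0.1,  0. , -1. ]))
probe scene [(array([276.9, 220.7]), 0.6), (array([247.7, 199.4]), 0.36)]
probe top [(array([278.6, 215.3]), 0.61)]
    [515.8 102.3  29. ] 16.790605953068145
probe_tip scene [(array([280.8, 218.2]), 0.53), (array([274.6, 218.4]), 0.31)]
probe_tip top [(array([278.4, 215.9]), 0.58)]
    [519.4  98.7  38.5] 3.0413251989786305
collar_face scene []
collar_face top [(array([282.2, 198.7]), 0.45)]
depth_gauge scene [(array([287.3, 224. ]), 0.95), (array([294.8, 206. ]), 0.64)]
depth_gauge top [(array([277.3, 210.9]), 0.85)]
    [538.4  99.4   2.9] 5.867895573534828
stop_face scene [(array([270.2, 221.6]), 0.71)]
stop_face top [(array([279.1, 227.7]), 0.43), (array([215.4, 215.7]), 0.25)]
    [485.1  99.4  45.1] 10.358285557755881
end_stop scene [(array([288.2, 222.7]), 0.45)]
end_stop top []
spool scene [(array([249.2, 203.3]), 0.66), (array([383.1, 272.1]), 0.61)]
spool top [(array([213.8, 216.3]), 0.64), (array([212.8, 203.6]), 0.44)]
    [526.  279.1 -23.7] 2.157496499591675
well_mouth scene [(array([254.3, 162.4]), 0.77), (array([288.7, 222.9]), 0.73)]
well_mouth top [(array([210. , 203.1]), 0.69)]
    [549.2 262.4 138.6] 1.676917446351359
{'clock': np.float64(0.9), 'joints': array([ 1.4,  0.4,  0. , -0. , -1.2, -0.3]), 'joint_vel': array([ 0., -0.,  0., -0., -0.,  0.]), 'joint_efforts': array([  0. , -39.2,  18.9,   4.2,  -0. ,   0. ]), 'position': array([267.2, 565. , 231.3]), 'ee_rot': array([ 1. , -0.2, -0. , -0. ]), 'contact_force': array([ 0.3, -0.8, -0.2]), 'wrist_torque': array([-0., -0.,  0.]), 'grasp_force': np.float64(0.0), 'gripper_width': np.float64(85.61)} 18.700000000000003
```

View pics/scene0.png

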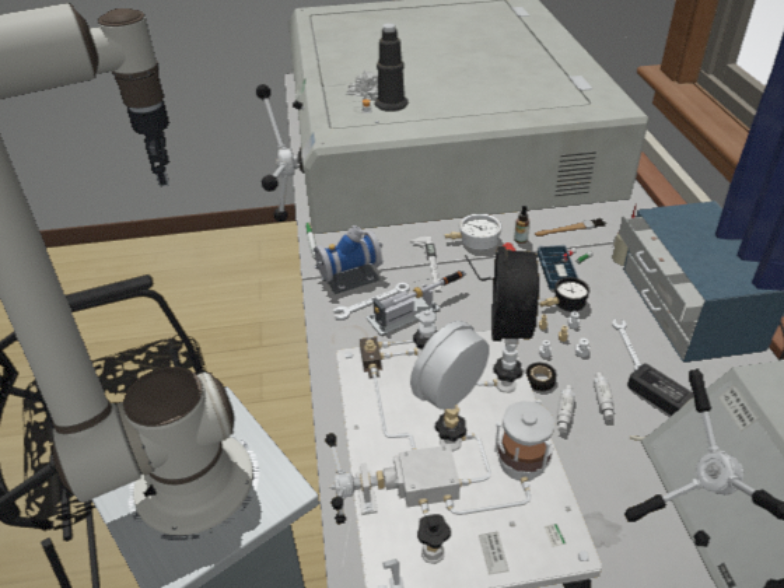

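View pics/top0.png

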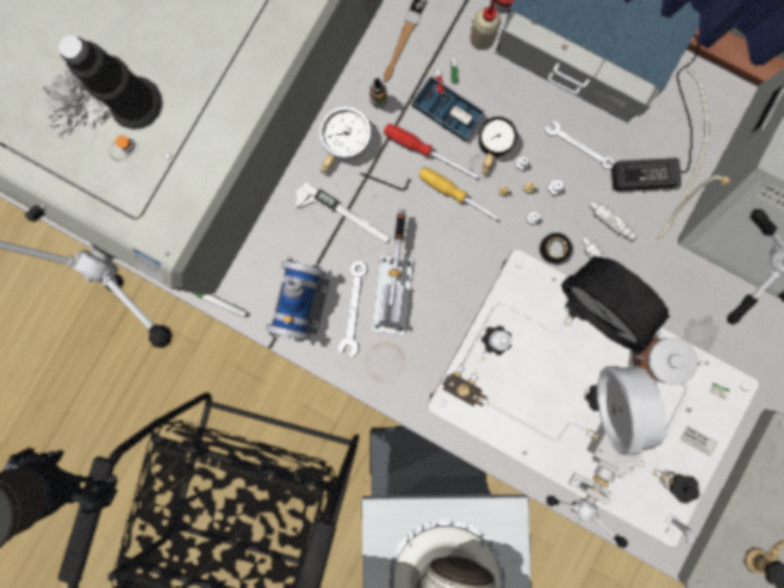

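Run:
```python
from h import *
a=cam("top")["color"][:,:,::-1];b=cam("scene")["color"][:,:,::-1]
f=lambda im,c0,r0,w,h,s:cv2.resize(im[r0:r0+h,c0:c0+w],None,fx=s,fy=s,interpolation=cv2.INTER_CUBIC)
# A: top cols 185-305 rows 145-245
A=f(a,185,145,120,100,6)
cv2.imwrite("pics/topc.png",A)
B=f(b,220,155,120,90,6.5)
cv2.imwrite("pics/scenec.png",B);print(A.shape,B.shape)
```

```text
(600, 720, 3) (585, 780, 3)
```

View pics/topc.png

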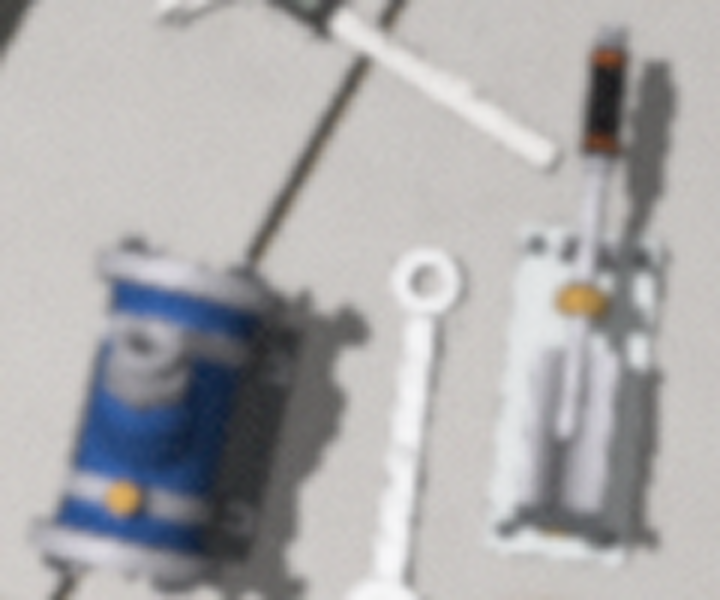

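View pics/scenec.png

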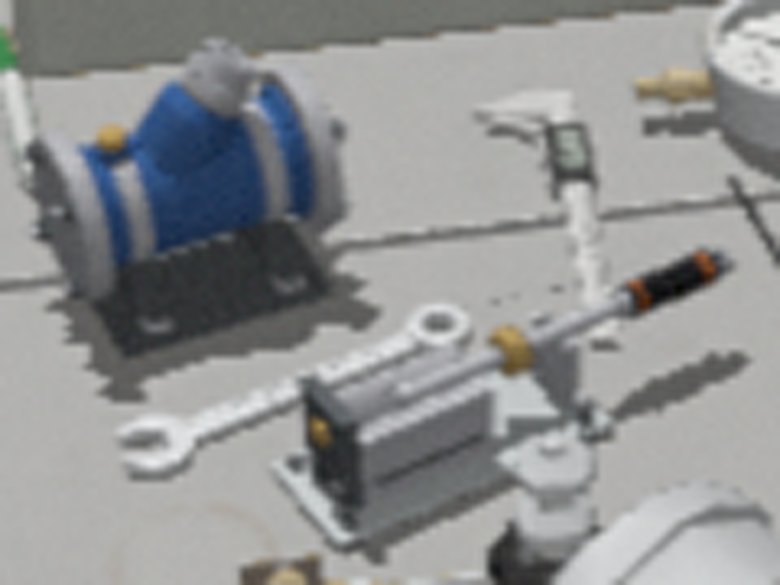

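```bash
cat > g.py <<'E'
from h import *
np.set_printoptions(precision=1,suppress=True)
T=cam("top");S=cam("scene")
t=lambda c,r:(185+c/6-.42,145+r/6-.42)
s=lambda c,r:(220+c/6.5-.42,155+r/6.5-.42)
E
python3 - <<'E'
from g import *
p={k:atz(T,t(*v),45) for k,v in dict(end=(613,35),junc=(598,155),collar=(581,299),tip=(567,435)).items()}
p["stop"]=atz(T,t(552,517),45)
for k,v in p.items(): print(k,v, np.linalg.norm(v-p["end"]))
for a,b in (("tip","end"),("tip","junc"),("collar","end"),("stop","end")): d=p[b]-p[a];print(a,b,np.degrees(np.arctan2(d[1],d[0])))
for n,a,b in(("end",(613,35),(733,258)),("junc",(598,155),(630,298)),("tip",(567,435),(398,390))): print(n,*tri(T,t(*a),S,s(*b)))
print("mouth top@125",atz(T,t(147,345),125),atz(T,(210,203.1),125),"scene@125",atz(S,(254.3,162.4),125))
f1=[atz(T,t(*q),60) for q in((103,262),(268,297))];f2=[atz(T,t(*q),60) for q in((38,530),(210,570))]
for f in(f1,f2): d=f[0]-f[1];print("fl",f,np.linalg.norm(d),np.degrees(np.arctan2(d[1],d[0]))-90)
m1,m2=sum(f1)/2,sum(f2)/2;d=m1-m2;print("axis",m1,m2,np.linalg.norm(d),np.degrees(np.arctan2(d[1],d[0])))
E
```

```text
end [694.4  72.9  45. ] 0.0
junc [640.9  80.4  45. ] 54.04531968365993
collar [577.1  88.9  45. ] 118.40490301436255
tip [517.3  96.   45. ] 178.64639795063084
stop [481.4 103.1  45. ] 215.10730045174105
tip end -7.418191490636522
tip junc -7.175792209340583
collar end -7.765520824570889
stop end -8.063910036804252
end [695.4  71.1  53. ] 6.349802465366023
junc [640.6  79.8  53.1] 2.1799332963543865
tip [516.5  96.1  56.3] 0.736304217239357
mouth top@125 [553.5 266.6 125. ] [551.  264.3 125. ] scene@125 [559.2 278.8 125. ]
fl [array([595.3, 297.1,  60. ]), array([578.8, 225.1,  60. ])] 73.89054535877396 -12.91905408327851
fl [array([479. , 325.7,  60. ]), array([460.6, 251.1,  60. ])] 76.84828024870116 -13.842485056403106
axis [587.  261.1  60. ] [469.8 288.4  60. ] 120.35780200640514 -13.09556433303246
```

```bash
cat >> h.py <<'E'
def frame(psi,tilt):
    "tool R: probe dir yaw psi, tilt deg (+ = fingers point forward along probe dir)"
    p=np.radians(psi);a=np.radians(tilt);d=np.array([np.cos(p),np.sin(p),0])
    z=np.sin(a)*d+np.array([0,0,-np.cos(a)]); y=np.cross([0,0,1],d)*YS; return np.c_[np.cross(y,z),y,z]
YS=1
def inc(pos,Rm,s=None):
    s=s or arm.read_state(); R0=R.from_quat(s["ee_rot"]); 
    return R0.inv().apply(np.array(pos)-s["position"])/1000,(R0.inv()*R.from_matrix(Rm)).as_rotvec(degrees=True)
E
python3 - <<'E'
import h; from h import *
np.set_printoptions(precision=4,suppress=True)
s=arm.read_state();print(R.from_quat(s["ee_rot"]).as_matrix(),s["clock"])
for h.YS in(1,-1):
  for p in([400,200,300],[664,77,250]): print(h.YS,*inc(p,frame(-7.6,0)))
d=cam("top");print(atz(d,(128,207),200),atz(d,(200,55),200),atz(d,(128,207),0))
E
```

```text
[[ 0.904  -0.4275  0.    ]
 [-0.4275 -0.904   0.    ]
 [ 0.     -0.     -1.    ]] 1.1
1 [ 0.2761  0.2732 -0.0687] [ -0.0005   0.0007 162.2888]
1 [ 0.5673  0.2715 -0.0187] [ -0.0005   0.0007 162.2888]
-1 [ 0.2761  0.2732 -0.0687] [ -0.0005  -0.0004 -17.7112]
-1 [ 0.5673  0.2715 -0.0187] [ -0.0005  -0.0004 -17.7112]
[539.2518 439.5465 200.    ] [893.2119 273.3133 200.    ] [553.4262 512.8152   0.    ]
```

Call:
{"method": "servo_tool", "body": {"increments": [[1,0.04,0.039,-0.01,0,0,-2],[1,0.08,0.078,-0.02,0,0,-5],[1,0.12,0.117,-0.03,0,0,-7],[1,0.16,0.156,-0.04,0,0,-10],[1,0.2,0.195,-0.05,0,0,-12],[1,0.24,0.234,-0.06,0,0,-14],[1,0.276,0.273,-0.07,0,0,-16],[1,0.335,0.273,-0.06,0,0,-17.7],[1,0.393,0.273,-0.05,0,0,-17.7],[1,0.451,0.272,-0.04,0,0,-17.7],[1,0.509,0.272,-0.03,0,0,-17.7],[1,0.567,0.272,-0.02,0,0,-17.7]]}}

```text
clock: 2.65
position: [665.2, 75.6, 251.0]
ee_rot: [0.998, -0.066, 0.0, -0.0]
contact_force: [0.7, 1.4, 0.5]
gripper_width: 85.4
grasp_force: 0.0
```

```bash
cat >> h.py <<'E'
import json
def log():
    s=arm.read_state();open("log.txt","a").write(json.dumps({k:np.asarray(v).tolist() for k,v in s.items()})+"\n");return s
E
python3 - <<'E'
import h; from h import *
h.YS=-1
np.set_printoptions(precision=4,suppress=True)
s=log();print(s["clock"],s["position"],s["joints"],s["contact_force"])
print(*inc([664,77,150],frame(-7.6,0)));print(*inc([664,77,100],frame(-7.6,-20)))
E
```

```text
2.65 [665.1851  75.625  250.9766] [ 0.3543  0.4502  0.1604  0.0001 -1.2807  1.0836] [0.6508 1.4138 0.4671]
[-0.0014 -0.0012  0.101 ] [-0.0043 -0.0173 -0.017 ]
[-0.0014 -0.0012  0.151 ] [ -0.0073 -20.0173  -0.0161]
```

Call:
{"method": "servo_tool", "body": {"increments": [[1,0,-0.001,0.05,0,0,0],[1,0,-0.001,0.1,0,0,0],[1,0,-0.001,0.1,0,0,0]]}}

```text
clock: 3.02
position: [660.8, 76.7, 146.5]
ee_rot: [0.998, -0.067, -0.005, 0.002]
contact_force: [-0.1, 0.5, -1.1]
gripper_width: 85.0
grasp_force: 0.0
```

```bash
python3 -c "
from h import *
log()"
```

Call:
{"method": "servo_tool", "body": {"increments": [[1,0,0,0,0,-10,0],[1,0,0,0,0,-20,0],[1,0,0,0,0,-20,0]]}}

```text
clock: 3.4
position: [666.1, 77.3, 150.6]
ee_rot: [0.983, -0.066, -0.173, -0.012]
contact_force: [-0.6, -0.3, -0.2]
gripper_width: 85.2
grasp_force: 0.0
```

Run:
```python
import h; from h import *
from scipy.optimize import least_squares
np.set_printoptions(precision=3,suppress=True)
log(); L=[json.loads(l) for l in open("log.txt")]
L.insert(0,dict(joints=[1.388,0.385,0.008,0,-1.194,-0.259],position=[267.196,564.983,231.312],ee_rot=L[0]["ee_rot"]))
for l in L: print(np.array(l["joints"]),np.array(l["position"]),R.from_quat(l["ee_rot"]).as_matrix()[:,2])
def pl(q,p):
    r0,z0,L1,e,L2,T=p; a=np.array
    A=-q[1]+q[2];
    r=r0+L1*np.sin(q[1])+L2*np.cos(A)-e*np.sin(A)+T*np.cos(A+q[4])
    z=z0+L1*np.cos(q[1])+L2*np.sin(A)+e*np.cos(A)+T*np.sin(A+q[4]); return r,z
f=lambda p:np.concatenate([np.array(pl(l["joints"],p))-[np.hypot(*l["position"][:2]),l["position"][2]] for l in L]+[(p-p0)*.02])
p0=np.array([0,300,350,0,350,250.])
o=least_squares(f,p0);print(o.x,o.fun)
```

```text
[ 1.388  0.385  0.008  0.    -1.194 -0.259] [267.196 564.983 231.312] [ 0.  0. -1.]
[ 0.354  0.45   0.16   0.    -1.281  1.084] [665.185  75.625 250.977] [ 0.  0. -1.]
[ 0.358  0.521  0.01  -0.001 -1.07   1.08 ] [660.847  76.701 146.492] [-0.01  -0.003 -1.   ]
[ 0.29   0.698  0.356 -0.141 -1.548  1.173] [666.112  77.347 150.577] [-0.338  0.046 -0.94 ]
[  6.636 213.933 663.308 -37.065 404.809 414.198] [-6.581 -0.311  3.257 -5.238  2.112 -1.686  1.208  7.269  0.133 -1.721
  6.266 -0.741  1.096  3.284]
```

```bash
cat > k.py <<'E'
from h import *
from scipy.optimize import least_squares
Ry=lambda a:R.from_euler('y',a).as_matrix();Rz=lambda a:R.from_euler('z',a).as_matrix();Rx=lambda a:R.from_euler('x',a).as_matrix()
def fk(q,p):
    r0,z0,L1,e,L2,T,phi,d,c6,d2=p
    M=Rz(q[0]+phi);t=M@[r0,d,z0]
    M1=M@Ry(q[1]);t=t+M1@[0,0,L1]
    M2=M1@Ry(-q[2]);t=t+M2@[L2,0,e]
    M3=M2@Rx(q[3]*SG[0])@Ry(-q[4]);t=t+M3@[T,d2,0]
    M4=M3@Rx(SG[1]*q[5]+c6)   # tool z = local x
    return t,M4
SG=[1,1]
N=np.array([[0,0,1],[0,1,0],[1,0,0]])
def resid(p,L):
    o=[]
    for l in L:
        t,M=fk(l["joints"],p);Rm=R.from_quat(l["ee_rot"]).as_matrix()
        o+=list(t-l["position"])+list(300*(M[:,0]-Rm[:,2]))+list(300*(M[:,1]-Rm[:,1]))
    return np.array(o)
p0=np.array([0,300,400,0,400,250.,0,0,0,0])
def fit():
    L=[json.loads(l) for l in open("log.txt")]
    best=None
    for a in(1,-1):
      for b in(1,-1):
        for c in (0,1.57,3.14,-1.57):
          for ph in(0,-.25):
            SG[:]=[a,b];x=p0.copy();x[8]=c;x[6]=ph
            o=least_squares(lambda p:np.r_[resid(p,L),(p-x)*[.02]*6+(p-x)*0],x,x_scale=[100]*6+[1,100,1,100]) if 0 else least_squares(lambda p:np.r_[resid(p,L),(p-p0)[[0,1,2,3,4,5,7,9]]*.005],x)
            if best is None or o.cost<best[0]: best=(o.cost,[a,b],o.x,o.fun)
    return best,L
E
python3 - <<'E'
from k import *
np.set_printoptions(precision=3,suppress=True)
b,L=fit();print(b[0],b[1],b[2]);print(b[3][:36].reshape(-1,9))
E
```

```text
0.9347553235721608 [-1, -1] [   0.263  160.834  564.387   -0.035  421.795  297.465   -0.       0.005
   -1.571 -159.788]Traceback (most recent call last):
  File "<stdin>", line 3, in <module>
ValueError: cannot reshape array of size 35 into shape (9)
```

```bash
cat >> k.py <<'E'
b,L=fit();SG[:]=b[1];P=b[2]
lo=np.array([-3.14,-1.21,-1.07,-3.16,-2.99,-3.1]);hi=np.array([3.14,2.06,1.41,2.05,-.16,3.1])
def ik(pos,Rm,q0):
    def f(q):
        t,M=fk(q,P);return np.r_[(t-pos)/10,20*(M[:,0]-Rm[:,2]),20*(M[:,1]-Rm[:,1])]
    o=least_squares(f,np.clip(q0,lo+.01,hi-.01),bounds=(lo,hi));return o.x,np.abs(o.fun).max()
def wellpose(M,psi,tilt,dist,xg=150,G=18.7):
    "tool pose with the probe point dist mm from tip-at-mouth: tip is at M+dist*u"
    p=np.radians(psi);s,c=np.sin(np.radians(40)),np.cos(np.radians(40));u=np.array([s*np.cos(p),s*np.sin(p),c])
    F=frame(psi,tilt);return M+u*(dist+xg)+F[:,2]*G,F
E
python3 - <<'E'
import h;from k import *
h.YS=-1
np.set_printoptions(precision=2,suppress=True)
M=np.array([553,266,125.]);q0=L[-1]["joints"]
for g in(0,-20,-35,-50):
    q=q0;
    for d in(100,40,-35,-70):
        q,e=ik(*wellpose(M,-13,g+50,d),q);print(g,d,q,round(e,3))
    F=frame(-7.6,g)
    for x in(664,636): q,e=ik(np.array([x,77,45])+F[:,2]*18.7,F,q0);print("  gauge",q,round(e,3))
E
```

```text
0 100 [ 0.52  0.31 -0.52  1.54 -0.54 -0.49] 0.0
0 40 [ 0.51  0.31 -0.64  1.74 -0.55 -0.72] 0.0
0 -35 [ 0.5   0.32 -0.76  1.95 -0.58 -0.97] 0.0
0 -70 [ 0.51  0.34 -0.81  2.03 -0.61 -1.07] 0.0
  gauge [ 0.36  0.65 -0.1   0.   -0.82  1.08] 0.0
  gauge [ 0.37  0.61 -0.18 -0.   -0.78  1.07] 0.0
-20 100 [ 0.64  0.37 -0.13  0.57 -0.79  0.35] 0.0
-20 40 [ 0.68  0.35 -0.31  0.67 -0.69  0.19] 0.0
-20 -35 [ 0.71  0.34 -0.52  0.87 -0.56 -0.08] 0.0
-20 -70 [ 0.71  0.34 -0.61  1.   -0.5  -0.23] 0.0
  gauge [ 0.29  0.8   0.22 -0.15 -1.32  1.2 ] 0.0
  gauge [ 0.3   0.75  0.13 -0.15 -1.27  1.2 ] 0.0
-35 100 [ 0.6   0.46  0.19  0.21 -1.13  0.67] 0.0
-35 40 [ 0.64  0.43  0.01  0.24 -1.    0.59] 0.0
-35 -35 [ 0.7   0.4  -0.19  0.28 -0.84  0.47] 0.0
-35 -70 [ 0.73  0.4  -0.28  0.31 -0.77  0.41] 0.0
  gauge [ 0.26  0.93  0.45 -0.22 -1.66  1.22] 0.0
  gauge [ 0.27  0.88  0.35 -0.23 -1.61  1.23] 0.0
-50 100 [ 0.53  0.58  0.49  0.   -1.48  0.81] 0.0
-50 40 [ 0.57  0.53  0.29 -0.   -1.33  0.78] 0.0
-50 -35 [ 0.62  0.49  0.08 -0.   -1.16  0.72] 0.0
-50 -70 [ 0.65  0.48 -0.   -0.   -1.09  0.7 ] 0.0
  gauge [ 0.23  1.07  0.66 -0.3  -1.99  1.21] 0.0
  gauge [ 0.24  1.02  0.55 -0.3  -1.92  1.22] 0.0
```

Run:
```python
import h;from h import *
h.YS=-1
np.set_printoptions(precision=4,suppress=True)
F=frame(-7.6,-35);c=np.array([666,77,45.])+F[:,2]*18.7
print(*inc(c-F[:,2]*60,F));print(*inc(c,F))
```

```text
[0.0467 0.0003 0.0594] [ -0.0388 -15.0409  -0.0689]
[0.0311 0.0004 0.1173] [ -0.0388 -15.0409  -0.0689]
```

Call:
{"method": "servo_tool", "body": {"increments": [[1,0.023,0,0.03,0,-8,0],[1,0.047,0,0.059,0,-15,0],[1,0.047,0,0.06,0,-15,0],[1,0.039,0,0.09,0,-15,0],[1,0.031,0,0.117,0,-15,0],[1,0.031,0,0.117,0,-15,0]]}}

```text
clock: 4.15
position: [652.4, 79.7, 34.8]
ee_rot: [0.952, -0.062, -0.298, -0.02]
contact_force: [-0.0, 0.0, -0.0]
gripper_width: 85.7
grasp_force: 0.0
```

Run:
```python
from h import *
np.set_printoptions(precision=2,suppress=True)
s=log();F=R.from_quat(s["ee_rot"]).as_matrix();print("grasp pt",s["position"]-F[:,2]*18.7,F[:,2],F[:,1])
T=cam("top");S=cam("scene")
f=lambda im,c0,r0,w,h,s:cv2.resize(im[r0:r0+h,c0:c0+w,::-1],None,fx=s,fy=s,interpolation=cv2.INTER_CUBIC)
cv2.imwrite("pics/g1.png",np.hstack([f(T["color"],240,140,70,100,5.6),f(S["color"],265,160,70,100,5.6)]))
```

```text
grasp pt [662.93  78.33  50.16] [-0.57  0.07 -0.82] [-0.13 -0.99 -0.  ]
```

View pics/g1.png

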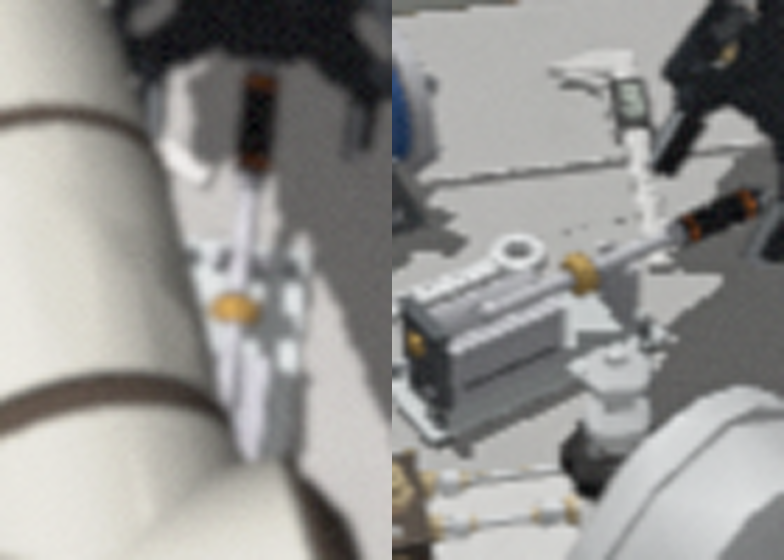

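Call:
{"method": "servo_tool", "body": {"increments": [[0.4,0,0,0,0,0,0],[0.15,0,0,0,0,0,0],[0,0,0,0,0,0,0],[0,0,0,0,0,0,0],[0,0,0,0,0,0,0],[0,0,0,0,0,0,0]]}}

```text
clock: 5.0
position: [652.9, 78.9, 30.7]
ee_rot: [0.952, -0.063, -0.3, -0.02]
contact_force: [1.3, -1.1, 1.0]
gripper_width: 16.1
grasp_force: 58.4
```

```bash
cat > st.py <<'E'
import h;from h import *
h.YS=-1
np.set_printoptions(precision=2,suppress=True)
s=log();F=R.from_quat(s["ee_rot"]).as_matrix();print("clk",s["clock"],"grasp pt",s["position"]-F[:,2]*18.7,"z",F[:,2],"y",F[:,1],"f",s["contact_force"],"m",s["wrist_torque"],s["gripper_width"],s["grasp_force"])
E
python3 st.py
```

```text
clk 5.0 grasp pt [663.55  77.51  45.99] z [-0.57  0.08 -0.82] y [-0.13 -0.99  0.  ] f [ 1.27 -1.06  1.04] m [-0.29 -1.24  0.13] 16.12899012826351 58.41186046600342
```

Call:
{"method": "servo_tool", "body": {"increments": [[0,-0.0033,0,0.0023,0,0,0],[0,-0.0066,0,0.0046,0,0,0],[0,-0.0098,0,0.0069,0,0,0],[0,-0.0131,0,0.0092,0,0,0],[0,-0.0131,0,0.0092,0,0,0]]}}

```text
clock: 5.62
position: [637.8, 81.1, 31.0]
ee_rot: [0.952, -0.063, -0.298, -0.02]
contact_force: [4.0, -2.0, -0.6]
gripper_width: 16.1
grasp_force: 58.7
```

```bash
python3 st.py
```

```text
clk 5.625 grasp pt [648.43  79.65  46.4 ] z [-0.57  0.08 -0.82] y [-0.13 -0.99 -0.  ] f [ 4.   -1.97 -0.64] m [-0.57 -2.17  0.38] 16.051655666150666 58.65826070308685
```

Call:
{"method": "servo_tool", "body": {"increments": [[0,-0.0012,0,0.0009,0,0,0],[0,-0.0025,0,0.0017,0,0,0],[0,-0.0033,0,0.0023,0,0,0],[0,-0.0033,0,0.0023,0,0,0]]}}

```text
clock: 6.12
position: [635.4, 81.4, 31.0]
ee_rot: [0.953, -0.063, -0.297, -0.02]
contact_force: [8.2, -3.2, 0.4]
gripper_width: 16.2
grasp_force: 58.8
```

```bash
python3 st.py
```

```text
clk 6.125 grasp pt [645.89  80.    46.42] z [-0.56  0.08 -0.82] y [-0.13 -0.99 -0.  ] f [ 8.2  -3.25  0.36] m [-0.68 -2.72  0.38] 16.2329828412974 58.84656071662903
```

Call:
{"method": "servo_tool", "body": {"increments": [[0,-0.0008,0,0.0006,0,0,0],[0,-0.0016,0,0.0011,0,0,0],[0,-0.0016,0,0.0011,0,0,0]]}}

```text
clock: 6.5
position: [633.4, 81.7, 31.0]
ee_rot: [0.953, -0.063, -0.297, -0.02]
contact_force: [7.2, -3.3, -0.3]
gripper_width: 16.3
grasp_force: 58.8
```

```bash
python3 st.py
```

```text
clk 6.5 grasp pt [643.97  80.25  46.43] z [-0.56  0.08 -0.82] y [-0.13 -0.99 -0.  ] f [ 7.24 -3.34 -0.31] m [-0.69 -2.81  0.34] 16.284085591983597 58.83535087108612
```

Call:
{"method": "servo_tool", "body": {"increments": [[0,-0.0008,0,0.0006,0,0,0],[0,-0.0016,0,0.0011,0,0,0],[0,-0.0025,0,0.0017,0,0,0],[0,-0.0033,0,0.0023,0,0,0],[0,-0.0033,0,0.0023,0,0,0]]}}

```text
clock: 7.12
position: [629.7, 82.2, 31.0]
ee_rot: [0.953, -0.063, -0.297, -0.02]
contact_force: [8.3, -2.4, -0.0]
gripper_width: 16.4
grasp_force: 58.8
```

```bash
python3 st.py
```

```text
clk 7.125 grasp pt [640.18  80.78  46.44] z [-0.56  0.08 -0.82] y [-0.13 -0.99 -0.  ] f [ 8.27 -2.41 -0.04] m [-0.79 -2.86  0.4 ] 16.401007678961832 58.845165967941284
```

Call:
{"method": "servo_tool", "body": {"increments": [[0,-0.0008,0,0.0006,0,0,0],[0,-0.0016,0,0.0011,0,0,0],[0,-0.0016,0,0.0011,0,0,0]]}}

```text
clock: 7.5
position: [627.7, 82.5, 31.0]
ee_rot: [0.953, -0.063, -0.297, -0.02]
contact_force: [7.6, -3.2, -0.4]
gripper_width: 16.4
grasp_force: 58.8
```

```bash
python3 st.py
```

```text
clk 7.5 grasp pt [638.24  81.03  46.4 ] z [-0.56  0.08 -0.82] y [-0.13 -0.99 -0.  ] f [ 7.57 -3.22 -0.43] m [-0.75 -2.85  0.43] 16.359341135005796 58.83618772029877
```

Call:
{"method": "servo_tool", "body": {"increments": [[0,-0.0008,0,0.0006,0,0,0],[0,-0.0016,0,0.0011,0,0,0],[0,-0.0016,0,0.0011,0,0,0]]}}

```text
clock: 7.88
position: [625.8, 82.7, 31.0]
ee_rot: [0.953, -0.063, -0.297, -0.02]
contact_force: [8.1, -2.4, 0.0]
gripper_width: 16.2
grasp_force: 58.8
```

```bash
python3 st.py
```

```text
clk 7.875 grasp pt [636.36  81.25  46.43] z [-0.56  0.08 -0.82] y [-0.13 -0.99 -0.  ] f [ 8.09 -2.42  0.  ] m [-0.75 -2.82  0.41] 16.24317363263741 58.831597566604614
```

Call:
{"method": "servo_tool", "body": {"increments": [[0,-0.0008,0,0.0006,0,0,0],[0,-0.0016,0,0.0011,0,0,0],[0,-0.0016,0,0.0011,0,0,0]]}}

```text
clock: 8.25
position: [624.0, 82.9, 31.0]
ee_rot: [0.953, -0.063, -0.297, -0.02]
contact_force: [7.6, -2.8, 0.5]
gripper_width: 16.4
grasp_force: 58.8
```

```bash
python3 st.py
```

```text
clk 8.25 grasp pt [634.48  81.47  46.43] z [-0.56  0.08 -0.82] y [-0.13 -0.99 -0.  ] f [ 7.58 -2.85  0.48] m [-0.78 -2.93  0.43] 16.40167364607237 58.827930092811584
```

Call:
{"method": "servo_tool", "body": {"increments": [[0,-0.0008,0,0.0006,0,0,0],[0,-0.0016,0,0.0011,0,0,0],[0,-0.0016,0,0.0011,0,0,0]]}}

```text
clock: 8.62
position: [623.4, 83.0, 31.1]
ee_rot: [0.953, -0.063, -0.295, -0.02]
contact_force: [10.4, -2.7, 0.1]
gripper_width: 16.4
grasp_force: 58.9
```

```bash
python3 st.py
```

```text
clk 8.625 grasp pt [633.85  81.61  46.52] z [-0.56  0.08 -0.83] y [-0.13 -0.99 -0.  ] f [10.4  -2.7   0.06] m [-0.92 -3.52  0.46] 16.364722504052864 58.91867458820343
```

Call:
{"method": "servo_tool", "body": {"increments": [[0,-0.0008,0,0.0006,0,0,0],[0,-0.0008,0,0.0006,0,0,0],[0,-0.0008,0,0.0006,0,0,0]]}}

```text
clock: 9.0
position: [623.3, 83.1, 31.2]
ee_rot: [0.954, -0.063, -0.294, -0.02]
contact_force: [12.5, -2.9, -0.6]
gripper_width: 16.4
grasp_force: 59.0
```

```bash
python3 st.py
```

```text
clk 9.0 grasp pt [633.74  81.65  46.63] z [-0.56  0.08 -0.83] y [-0.13 -0.99 -0.  ] f [12.5  -2.88 -0.59] m [-1.   -3.96  0.47] 16.40637040418715 59.00468051433563
```

Call:
{"method": "servo_tool", "body": {"increments": [[0,-0.0008,0,0.0006,0,0,0],[0,-0.0008,0,0.0006,0,0,0]]}}

```text
clock: 9.25
position: [623.2, 83.1, 31.3]
ee_rot: [0.954, -0.063, -0.293, -0.02]
contact_force: [14.6, -4.0, -0.3]
gripper_width: 16.2
grasp_force: 59.1
```

```bash
python3 st.py
python3 - <<'E'
from g import *
A=cv2.resize(T["color"][140:240,180:310,::-1],None,fx=6,fy=6,interpolation=cv2.INTER_CUBIC);cv2.imwrite("pics/g2.png",A)
E
```

```text
clk 9.25 grasp pt [633.6   81.71  46.75] z [-0.56  0.08 -0.83] y [-0.13 -0.99 -0.  ] f [14.61 -4.02 -0.31] m [-1.07 -4.35  0.48] 16.213513618989715 59.069668650627136
```

View pics/g2.png

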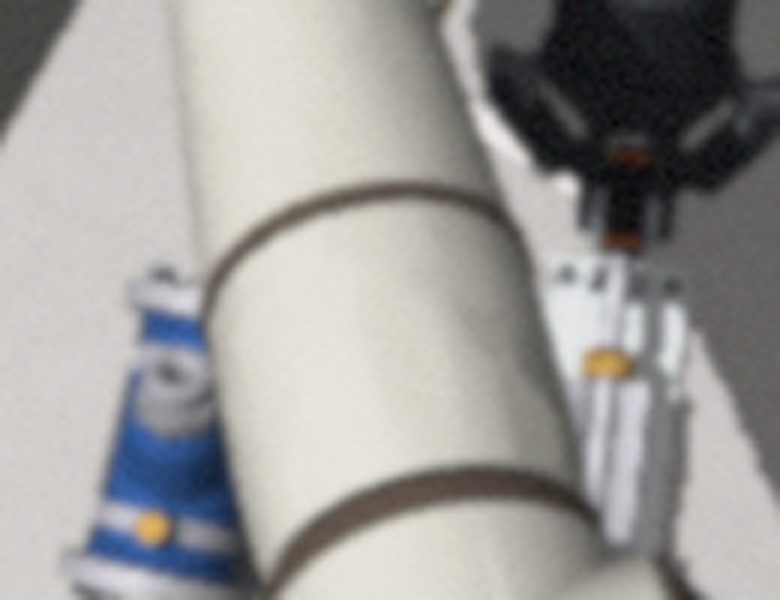

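Call:
{"method": "servo_tool", "body": {"increments": [[0,0.0025,0,-0.0017,0,0,0],[0,0.005,0,-0.0034,0,0,0],[0,0.0082,0,-0.0057,0,0,0],[0,0.002,0,-0.014,0,0,0],[0,-0.012,0,-0.034,0,0,0],[0,-0.028,0,-0.058,0,0,0],[0,-0.044,0,-0.082,0,0,0],[0,-0.06,0,-0.106,0,0,0],[0,-0.076,0,-0.13,0,0,0],[0,-0.076,0,-0.13,0,0,0]]}}

```text
clock: 10.6
position: [630.6, 82.7, 184.0]
ee_rot: [0.953, -0.063, -0.297, -0.021]
contact_force: [-0.2, 1.5, -0.1]
gripper_width: 16.2
grasp_force: 58.6
```

```bash
python3 st.py
cat > w.py <<'E'
import sys
from st import *
from k import wellpose
M=np.array([552.5,266.5,125]);psi=-13.3;TI=15.8
E
python3 - <<'E'
from w import *
np.set_printoptions(precision=4,suppress=True)
for d in(60,45): print(d,*inc(*wellpose(M,psi,TI,d)))
E
```

```text
clk 10.6 grasp pt [641.13  81.25 199.36] z [-0.56  0.08 -0.82] y [-0.13 -0.99 -0.  ] f [-0.17  1.46 -0.08] m [-0.17 -1.38 -0.06] 16.184020302971117 58.55755269527435
clk 10.6 grasp pt [641.13  81.25 199.36] z [-0.56  0.08 -0.82] y [-0.13 -0.99 -0.  ] f [-0.17  1.46 -0.08] m [-0.17 -1.38 -0.06] 16.184020302971117 58.55755269527435
60 [-0.0165 -0.1581 -0.0901] [ 0.8227 50.3996  5.8416]
45 [-0.0178 -0.1591 -0.0752] [ 0.8227 50.3996  5.8416]
```

Call:
{"method": "servo_tool", "body": {"increments": [[0,-0.002,-0.023,-0.02,0.1,7,0.8],[0,-0.004,-0.045,-0.035,0.2,14.4,1.7],[0,-0.007,-0.068,-0.05,0.3,21.6,2.5],[0,-0.009,-0.09,-0.06,0.5,28.8,3.3],[0,-0.012,-0.113,-0.07,0.6,36,4.2],[0,-0.014,-0.135,-0.08,0.7,43,5],[0,-0.0165,-0.158,-0.09,0.8,50.4,5.8],[0,-0.0165,-0.158,-0.09,0.8,50.4,5.8],[0,-0.0165,-0.158,-0.09,0.8,50.4,5.8]]}}

```text
clock: 11.72
position: [687.6, 233.6, 262.8]
ee_rot: [0.984, -0.114, 0.132, 0.018]
contact_force: [0.2, 0.8, -0.8]
gripper_width: 16.4
grasp_force: 58.7
```

Run:
```python
from w import *
np.set_printoptions(precision=4,suppress=True)
print(*inc(*wellpose(M,psi,TI,60)))
T=cam("top");S=cam("scene")
for n in("top","scene"):
  for t in("probe_tip","collar_face","well_mouth"): print(n,t,[(np.round(x["centre"],1),round(x["p"],2)) for x in arm.spot_point(n,t)[:2]])
p=np.radians(psi);u=np.array([.643*np.cos(p),.643*np.sin(p),.766])
for d in(T,S): print("pred tip,collar,mouth",proj(d,[M+60*u,M+130*u,M]))
f=lambda im,c0,r0,w,h,s:cv2.resize(im[r0:r0+h,c0:c0+w,::-1],None,fx=s,fy=s,interpolation=cv2.INTER_CUBIC)
cv2.imwrite("pics/g3.png",np.hstack([f(T["color"],180,150,65,95,6),f(S["color"],225,120,65,95,6)]))
```

```text
clk 11.725 grasp pt [682.8  234.82 280.83] z [ 0.26 -0.06 -0.96] y [-0.23 -0.97  0.  ] f [ 0.25  0.78 -0.81] m [0.13 0.5  0.  ] 16.40860147772921 58.70517432689667
[ 0.0024 -0.0009 -0.0046] [0.2417 0.5072 0.0867]
top probe_tip [(array([209.3, 182.4]), 0.54), (array([211.3, 203.4]), 0.22)]
top collar_face [(array([213.7, 166.7]), 0.48), (array([209.3, 186.3]), 0.15)]
top well_mouth [(array([210.9, 201.7]), 0.57)]
scene probe_tip [(array([269.5, 151. ]), 0.63)]
scene collar_face [(array([274.7, 130.4]), 0.55)]
scene well_mouth [(array([255.6, 165.3]), 0.7), (array([267. , 216.1]), 0.56)]
pred tip,collar,mouth [[209.368  185.0915]
 [209.7012 162.823 ]
 [209.1077 202.4865]]
pred tip,collar,mouth [[265.6269 149.3319]
 [278.44   130.6072]
 [254.9131 164.9888]]
```

View pics/g3.png

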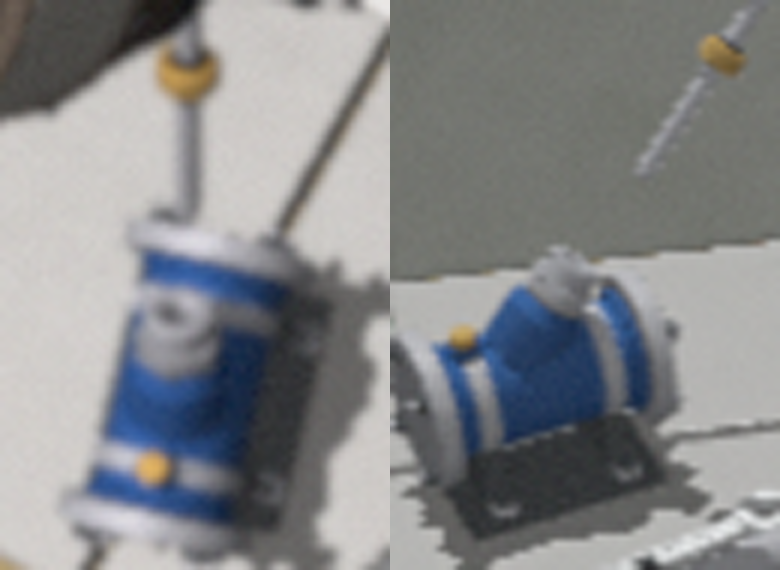

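Run:
```python
from w import *
np.set_printoptions(precision=2,suppress=True)
T=cam("top");S=cam("scene")
Rm=R.from_quat(s["ee_rot"]).as_matrix()
# probe direction from measured hand: probe = hand rotated; probe dir level at tilt -34.2
a=np.radians(34.2);u=Rm@np.array([np.cos(a),0,-np.sin(a)]); G=s["position"]-Rm[:,2]*18.7
print("u",u,np.degrees(np.arctan2(u[1],u[0])),np.degrees(np.arccos(u[2])))
for n,d,rows in(("top",T,range(166,183)),("scene",S,range(133,147))):
    I=d["color"].astype(float)
    P=np.array([proj(d,[G-u*k])[0] for k in np.linspace(60,160,101)])
    o=[];r2=[]
    for r in rows:
        c=np.interp(r,*(P[np.argsort(P[:,1])][:,[1,0]].T)); lo=int(c)-7; w=I[r,lo:lo+16].mean(1) if 0 else I[r,lo:lo+16]
        bg=np.median(np.r_[w[:3],w[-3:]],0); m=np.abs(w-bg).sum(1); m[m<25]=0
        if m.sum()>0:o.append((m*np.arange(lo,lo+16)).sum()/m.sum()-c);r2.append(r)
    print(n,np.array(o),"fit",np.polyfit(np.array(r2)-np.mean(r2),o,1),np.median(o),"pred row tip",proj(d,[G-u*150]),proj(d,[M]))
```

```text
clk 12.125 grasp pt [683.75 234.48 281.86] z [ 0.26 -0.06 -0.96] y [-0.23 -0.97  0.  ] f [ 1.55  0.63 -0.68] m [0.19 0.58 0.02] 16.299069752776614 58.69430601596832
u [ 0.63 -0.15  0.76] -13.103111807869562 40.367571429228214
top [0.94 0.94 1.01 1.07 0.96 0.96 0.97 0.96 0.97 0.99 1.02 1.04 1.18 1.09
 1.14 1.1  1.15] fit [0.01 1.03] 1.0124636356080998 pred row tip [[210.09 185.63]] [[209.11 202.49]]
scene [-1.85 -2.05 -1.1  -1.47 -1.95 -1.01 -1.7  -1.92 -1.36 -1.6  -1.82 -1.28
 -1.53 -1.75] fit [ 0.01 -1.6 ] -1.6484200829871725 pred row tip [[265.66 150.52]] [[254.91 164.99]]
```

```bash
cat > w.py <<'E'
import sys
from st import *
from k import wellpose
M=np.array([553.5,267.8,125]);psi=-13.3;TI=15.8
p=np.radians(psi);u=np.array([.6428*np.cos(p),.6428*np.sin(p),.766])
a=np.radians(34.2);ua=F@np.array([np.cos(a),0,-np.sin(a)]); G=s["position"]-F[:,2]*18.7
tip=G-150*ua; e=tip-M; v=np.cross([0,0,1],u);v/=np.linalg.norm(v);n=np.cross(u,v)
print("tip along",e@u,"lat v(left)",e@v,"n",e@n,"| force along",s["contact_force"]@u,s["contact_force"]@v,s["contact_force"]@n,"| axis err",np.degrees([ua@v,ua@n]), "u,v,n in tool",F.T@u,F.T@v,F.T@n)
E
python3 - <<'E'
from w import *
np.set_printoptions(precision=4,suppress=True)
for d in(15,-60):print(*inc(*wellpose(M,psi,TI,d)))
E
```

```text
clk 12.225 grasp pt [683.58 234.69 281.98] z [ 0.26 -0.06 -0.96] y [-0.23 -0.97  0.  ] f [-0.01 -0.19 -1.28] m [ 0.14  0.51 -0.05] 16.473590232949046 58.69387686252594
tip along 56.52526129115289 lat v(left) -2.6677189697807027 n -0.9703296749500581 | force along -0.9590705861452434 -0.18373710494684423 -0.8479804222889187 | axis err [ 0.14 -0.36] u,v,n in tool [ 0.82  0.   -0.57] [ 0. -1. -0.] [-0.57  0.   -0.82]
[-0.0352 -0.0025  0.022 ] [0.1859 0.358  0.0441]
[-0.0969 -0.0026  0.0645] [0.1859 0.358  0.0441]
```

Call:
{"method": "servo_tool", "body": {"increments": [[0,-0.01,-0.0013,0.006,0.1,0.2,0],[0,-0.022,-0.0025,0.014,0.2,0.4,0],[0,-0.035,-0.0025,0.022,0.2,0.4,0],[0,-0.035,-0.0025,0.022,0.2,0.4,0],[0,-0.035,-0.0025,0.022,0.2,0.4,0]]}}

```text
clock: 12.85
position: [661.9, 242.8, 234.0]
ee_rot: [0.984, -0.114, 0.137, 0.016]
contact_force: [0.4, 0.1, -1.2]
gripper_width: 16.6
grasp_force: 58.7
```

```bash
python3 w.py
python3 - <<'E'
from g import *
f=lambda im,c0,r0,w,h,s:cv2.resize(im[r0:r0+h,c0:c0+w,::-1],None,fx=s,fy=s,interpolation=cv2.INTER_CUBIC)
cv2.imwrite("pics/g4.png",np.hstack([f(T["color"],190,160,40,57,10),f(S["color"],235,130,40,57,10)]))
E
```

```text
clk 12.85 grasp pt [656.93 243.93 251.97] z [ 0.27 -0.06 -0.96] y [-0.23 -0.97 -0.  ] f [ 0.38  0.09 -1.21] m [0.11 0.51 0.04] 16.630755905986558 58.662203550338745
tip along 15.494852611842605 lat v(left) 0.45946242732835696 n 0.04693471961842821 | force along -0.7026747566055559 0.1721766065511543 -1.0473088927790826 | axis err [0.04 0.1 ] u,v,n in tool [ 0.83  0.   -0.56] [ 0. -1.  0.] [-0.56 -0.   -0.83]
```

View pics/g4.png

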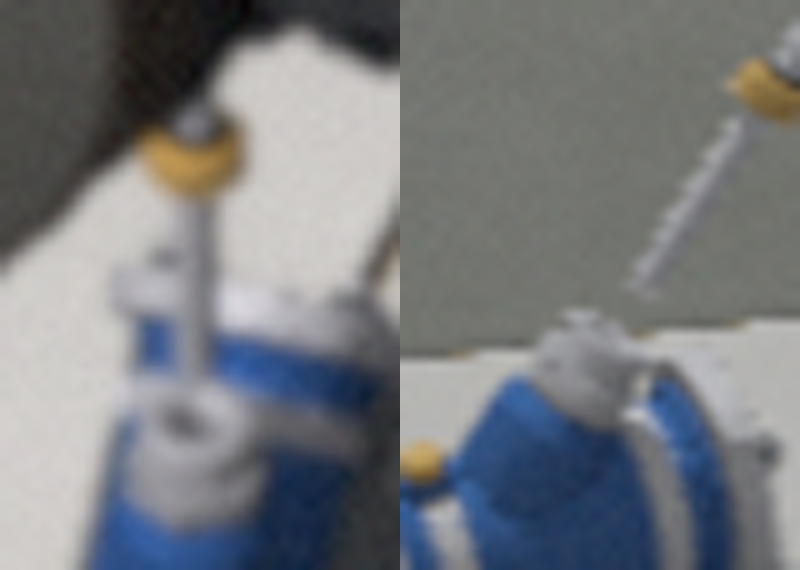

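Call:
{"method": "servo_tool", "body": {"increments": [[0,-0.0033,-0.0015,0.0022,0,0,0],[0,-0.0075,-0.0015,0.005,0,0,0],[0,-0.0116,-0.0015,0.0078,0,0,0],[0,-0.0149,-0.0015,0.01,0,0,0],[0,-0.0149,-0.0015,0.01,0,0,0]]}}

```text
clock: 13.58
position: [650.4, 246.6, 219.4]
ee_rot: [0.984, -0.114, 0.137, 0.016]
contact_force: [-0.9, 0.7, -0.3]
gripper_width: 16.3
grasp_force: 58.7
```

```bash
python3 w.py
```

```text
clk 13.575 grasp pt [645.41 247.77 237.44] z [ 0.27 -0.06 -0.96] y [-0.23 -0.97  0.  ] f [-0.9   0.68 -0.3 ] m [0.13 0.55 0.02] 16.28897671224323 58.666452169418335
tip along -3.408050140672228 lat v(left) 1.434640808740004 n 0.15881896141019336 | force along -0.8941571733634535 0.4497635497831852 0.5976912006992123 | axis err [0.08 0.03] u,v,n in tool [ 0.83  0.   -0.56] [ 0. -1. -0.] [-0.56 -0.   -0.83]
```

Call:
{"method": "servo_tool", "body": {"increments": [[0,-0.0017,0,0.0011,0,0,0],[0,-0.0033,0,0.0022,0,0,0],[0,-0.005,0,0.0034,0,0,0],[0,-0.0066,0,0.0045,0,0,0],[0,-0.0066,0,0.0045,0,0,0]]}}

```text
clock: 14.2
position: [645.5, 247.6, 213.4]
ee_rot: [0.984, -0.114, 0.137, 0.016]
contact_force: [-0.4, -0.4, -2.6]
gripper_width: 16.4
grasp_force: 58.7
```

```bash
python3 w.py
```

```text
clk 14.2 grasp pt [640.51 248.8  231.36] z [ 0.27 -0.06 -0.96] y [-0.23 -0.97  0.  ] f [-0.4  -0.36 -2.59] m [-0.27  0.6   0.07] 16.362956419113225 58.7481415271759
tip along -11.284253727309977 lat v(left) 1.3439806222705137 n 0.09791057888789734 | force along -2.17662909450726 -0.4409351565660446 -1.4275264949303061 | axis err [0.07 0.02] u,v,n in tool [ 0.83  0.   -0.56] [ 0. -1. -0.] [-0.56 -0.   -0.83]
```

Call:
{"method": "servo_tool", "body": {"increments": [[0,-0.0017,0,0.0011,0,0,0],[0,-0.0033,0,0.0022,0,0,0],[0,-0.005,0,0.0034,0,0,0],[0,-0.0066,0,0.0045,0,0,0],[0,-0.0066,0,0.0045,0,0,0]]}}

```text
clock: 14.82
position: [640.5, 248.9, 207.2]
ee_rot: [0.984, -0.114, 0.137, 0.016]
contact_force: [0.5, -1.3, -2.5]
gripper_width: 16.1
grasp_force: 58.8
```

```bash
python3 w.py
```

```text
clk 14.825 grasp pt [635.5  250.07 225.2 ] z [ 0.27 -0.06 -0.96] y [-0.23 -0.97  0.  ] f [ 0.54 -1.29 -2.45] m [-0.31  0.51 -0.06] 16.113819802201384 58.8145512342453
tip along -19.3222047266122 lat v(left) 1.4512571410568609 n 0.1093253930752951 | force along -1.3538264826574473 -1.1280112877338515 -2.2028117328473424 | axis err [0.06 0.02] u,v,n in tool [ 0.83  0.   -0.56] [ 0. -1.  0.] [-0.56 -0.   -0.83]
```

Call:
{"method": "servo_tool", "body": {"increments": [[0,-0.0017,0.0001,0.0013,0,0,0],[0,-0.0034,0.0002,0.0026,0,0,0],[0,-0.0051,0.0003,0.0038,0,0,0],[0,-0.0068,0.0003,0.0051,0,0,0],[0,-0.008,0.0003,0.006,0,0,0],[0,-0.008,0.0003,0.006,0,0,0]]}}

```text
clock: 15.58
position: [634.6, 250.2, 199.3]
ee_rot: [0.984, -0.114, 0.137, 0.016]
contact_force: [-0.1, -0.2, -1.4]
gripper_width: 16.2
grasp_force: 58.7
```

```bash
python3 w.py
```

```text
clk 15.575 grasp pt [629.59 251.33 217.28] z [ 0.27 -0.06 -0.96] y [-0.23 -0.97  0.  ] f [-0.13 -0.21 -1.37] m [-0.02  0.6  -0.01] 16.179260045136633 58.734410405159
tip along -29.269448154038322 lat v(left) 1.3456944834610356 n -0.37681576419199914 | force along -1.1019403400524757 -0.2335946561650551 -0.8230812131058505 | axis err [0.05 0.03] u,v,n in tool [ 0.83  0.   -0.56] [ 0. -1.  0.] [-0.56 -0.   -0.83]
```

Call:
{"method": "servo_tool", "body": {"increments": [[0,-0.0017,0,0.0011,0,0,0],[0,-0.0035,0,0.0024,0,0,0],[0,-0.0053,0,0.0036,0,0,0],[0,-0.0071,0,0.0048,0,0,0],[0,-0.0089,0,0.006,0,0,0],[0,-0.0107,0,0.0073,0,0,0],[0,-0.0124,0,0.0084,0,0,0],[0,-0.0124,0,0.0084,0,0,0]]}}

```text
clock: 16.58
position: [625.1, 252.3, 187.8]
ee_rot: [0.984, -0.114, 0.137, 0.016]
contact_force: [-0.5, -0.9, -2.1]
gripper_width: 16.3
grasp_force: 58.7
```

```bash
python3 w.py
```

```text
clk 16.575 grasp pt [620.18 253.44 205.81] z [ 0.27 -0.06 -0.96] y [-0.23 -0.97  0.  ] f [-0.46 -0.87 -2.15] m [-0.07  0.69  0.01] 16.293482713273146 58.736515045166016
tip along -44.2589876939601 lat v(left) 1.212103299081427 n -0.35660803969324917 | force along -1.80235678204313 -0.9526087397600518 -1.1952562417741488 | axis err [0.06 0.03] u,v,n in tool [ 0.83  0.   -0.56] [ 0. -1.  0.] [-0.56 -0.   -0.83]
```

Call:
{"method": "servo_tool", "body": {"increments": [[0,-0.0017,0.0001,0.0012,0,0,0],[0,-0.0035,0.0002,0.0025,0,0,0],[0,-0.0053,0.0003,0.0037,0,0,0],[0,-0.0071,0.0003,0.0049,0,0,0],[0,-0.0089,0.0003,0.0061,0,0,0],[0,-0.0107,0.0003,0.0074,0,0,0],[0,-0.0107,0.0003,0.0074,0,0,0]]}}

```text
clock: 17.45
position: [617.1, 253.9, 177.8]
ee_rot: [0.984, -0.114, 0.137, 0.016]
contact_force: [-0.1, 0.7, -1.5]
gripper_width: 16.1
grasp_force: 58.7
```

```bash
python3 w.py
python3 - <<'E'
from g import *
f=lambda im,c0,r0,w,h,s:cv2.resize(im[r0:r0+h,c0:c0+w,::-1],None,fx=s,fy=s,interpolation=cv2.INTER_CUBIC)
cv2.imwrite("pics/g5.png",np.hstack([f(T["color"],190,160,40,57,10),f(S["color"],235,130,40,57,10)]))
E
```

```text
clk 17.45 grasp pt [612.1  255.05 195.81] z [ 0.27 -0.06 -0.96] y [-0.23 -0.97  0.  ] f [-0.13  0.72 -1.5 ] m [ 0.08  0.54 -0.05] 16.13819111327701 58.718724846839905
tip along -57.21451924600668 lat v(left) 0.924275500555158 n -0.4989849802787667 | force along -1.3358928418422238 0.66915696704289 -0.7340482749393155 | axis err [0.06 0.03] u,v,n in tool [ 0.83  0.   -0.56] [ 0. -1.  0.] [-0.56 -0.   -0.83]
```

View pics/g5.png

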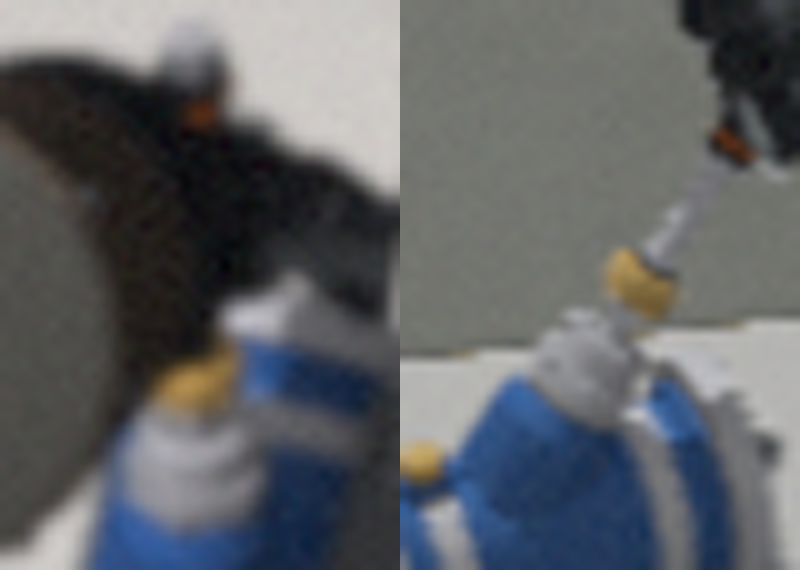

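Call:
{"method": "servo_tool", "body": {"increments": [[0,-0.0015,0,0.001,0,0,0],[0,-0.003,0,0.002,0,0,0],[0,-0.0045,0,0.003,0,0,0],[0,-0.0058,0,0.0039,0,0,0],[0,-0.0058,0,0.0039,0,0,0]]}}

```text
clock: 18.18
position: [612.7, 254.9, 172.5]
ee_rot: [0.984, -0.114, 0.137, 0.016]
contact_force: [-0.4, 0.8, -2.1]
gripper_width: 16.3
grasp_force: 58.8
```

```bash
python3 w.py
```

```text
clk 18.175 grasp pt [607.72 256.02 190.49] z [ 0.27 -0.06 -0.96] y [-0.23 -0.97  0.  ] f [-0.41  0.82 -2.07] m [ 0.02  0.51 -0.03] 16.26113753762741 58.76540780067444
tip along -64.17094593572439 lat v(left) 0.859776200812318 n -0.4806231049810492 | force along -1.9624561062764547 0.702764122262212 -0.8745597755377256 | axis err [0.06 0.03] u,v,n in tool [ 0.83  0.   -0.56] [ 0. -1.  0.] [-0.56 -0.   -0.83]
```

Call:
{"method": "servo_tool", "body": {"increments": [[0,-0.0008,0,0.0006,0,0,0],[0,-0.0008,0,0.0006,0,0,0]]}}

```text
clock: 18.42
position: [612.3, 255.0, 171.9]
ee_rot: [0.984, -0.114, 0.137, 0.016]
contact_force: [-0.5, -0.3, -0.8]
gripper_width: 16.2
grasp_force: 58.8
```

```bash
python3 w.py
```

```text
clk 18.425 grasp pt [607.29 256.18 189.87] z [ 0.27 -0.06 -0.96] y [-0.23 -0.97  0.  ] f [-0.54 -0.27 -0.78] m [-0.03  0.45 -0.06] 16.165811967669654 58.76488387584686
tip along -64.94071910298132 lat v(left) 0.9359217135850226 n -0.5765117151356627 | force along -0.8962935780607788 -0.3851933017394802 -0.14144057727787396 | axis err [0.05 0.05] u,v,n in tool [ 0.83  0.   -0.56] [ 0. -1.  0.] [-0.56 -0.   -0.83]
```

Call:
{"method": "servo_tool", "body": {"increments": [[0,-0.0008,0,0.0006,0,0,0],[0,-0.0008,0,0.0006,0,0,0],[0,-0.0008,0,0.0006,0,0,0]]}}

```text
clock: 18.8
position: [611.7, 255.2, 171.1]
ee_rot: [0.984, -0.114, 0.137, 0.016]
contact_force: [-0.3, -0.3, -1.5]
gripper_width: 16.0
grasp_force: 58.8
```

```bash
python3 w.py | grep tip
```

```text
tip along -65.93350253691773 lat v(left) 0.9457478151431999 n -0.6044691661838328 | force along -1.2679788419932592 -0.3539014140030831 -0.7597365074006468 | axis err [0.05 0.05] u,v,n in tool [ 0.83  0.   -0.56] [ 0. -1.  0.] [-0.56 -0.   -0.83]
```

Call:
{"method": "servo_tool", "body": {"increments": [[0,-0.0008,0,0.0006,0,0,0],[0,-0.0008,0,0.0006,0,0,0],[0,-0.0008,0,0.0006,0,0,0]]}}

```text
clock: 19.18
position: [611.1, 255.3, 170.3]
ee_rot: [0.984, -0.114, 0.137, 0.016]
contact_force: [-0.3, -0.5, -1.2]
gripper_width: 16.3
grasp_force: 58.8
```

```bash
python3 w.py | grep tip
```

```text
tip along -66.90892969079994 lat v(left) 0.9751354138827271 n -0.6360764576370244 | force along -1.0329327552161465 -0.6057570278214578 -0.6026520325322613 | axis err [0.05 0.05] u,v,n in tool [ 0.83  0.   -0.56] [ 0. -1.  0.] [-0.56 -0.   -0.83]
```

Call:
{"method": "servo_tool", "body": {"increments": [[0,-0.0008,0,0.0006,0,0,0],[0,-0.0008,0,0.0006,0,0,0],[0,-0.0008,0,0.0006,0,0,0]]}}

```text
clock: 19.55
position: [610.5, 255.5, 169.5]
ee_rot: [0.984, -0.114, 0.137, 0.016]
contact_force: [0.1, -1.3, -1.6]
gripper_width: 16.5
grasp_force: 58.7
```

```bash
python3 w.py | grep tip
```

```text
tip along -67.96520695897644 lat v(left) 0.9525587013788286 n -0.6886890368866929 | force along -1.004530101813266 -1.275288613645942 -1.3114209338523661 | axis err [0.05 0.04] u,v,n in tool [ 0.83  0.   -0.56] [ 0. -1.  0.] [-0.56 -0.   -0.83]
```

Call:
{"method": "servo_tool", "body": {"increments": [[0,-0.0008,0,0.0005,0,0,0],[0,-0.0008,0,0.0005,0,0,0],[0,-0.0008,0,0.0005,0,0,0]]}}

```text
clock: 19.92
position: [609.9, 255.6, 168.8]
ee_rot: [0.984, -0.114, 0.137, 0.016]
contact_force: [1.1, -1.1, -1.2]
gripper_width: 16.5
grasp_force: 58.8
```

```bash
python3 w.py | grep tip
```

```text
tip along -68.85205196985581 lat v(left) 0.9621880462206285 n -0.6785934675234344 | force along -0.06802343366025065 -0.8250936131164763 -1.738712317639099 | axis err [0.05 0.05] u,v,n in tool [ 0.83  0.   -0.56] [ 0. -1.  0.] [-0.56 -0.   -0.83]
```

Call:
{"method": "servo_tool", "body": {"increments": [[0,-0.0006,0,0.0004,0,0,0],[0,-0.0006,0,0.0004,0,0,0],[0,-0.0006,0,0.0004,0,0,0]]}}

```text
clock: 20.3
position: [609.5, 255.7, 168.3]
ee_rot: [0.984, -0.114, 0.137, 0.016]
contact_force: [1.0, -0.4, -0.6]
gripper_width: 16.4
grasp_force: 58.8
```

```bash
python3 w.py | grep tip
```

```text
tip along -69.52193294408082 lat v(left) 0.9471360089167113 n -0.6764298484369959 | force along 0.20068636932738398 -0.20170969356289978 -1.1752230287905645 | axis err [0.04 0.05] u,v,n in tool [ 0.83  0.   -0.56] [ 0. -1.  0.] [-0.56 -0.   -0.83]
```

Call:
{"method": "servo_tool", "body": {"increments": [[0,-0.0006,0,0.0004,0,0,0],[0,-0.0006,0,0.0004,0,0,0],[0,-0.0006,0,0.0004,0,0,0]]}}

```text
clock: 20.68
position: [609.3, 255.8, 168.2]
ee_rot: [0.984, -0.114, 0.137, 0.016]
contact_force: [1.3, -1.1, 0.5]
gripper_width: 16.3
grasp_force: 58.8
```

```bash
python3 w.py | grep tip
```

```text
tip along -69.71841253338299 lat v(left) 1.0155020162595783 n -0.7330436068918615 | force along 1.3782800845762866 -0.7471797498586634 -0.80323817438684 | axis err [0.04 0.09] u,v,n in tool [ 0.83  0.   -0.56] [ 0. -1.  0.] [-0.56 -0.   -0.83]
```

Call:
{"method": "servo_tool", "body": {"increments": [[0.3,0,0,0,0,0,0],[0.5,0,0,0,0,0,0],[0.8,0,0,0,0,0,0],[0.8,0,0,0,0,0,0]]}}

```text
clock: 21.18
position: [608.9, 255.9, 167.7]
ee_rot: [0.984, -0.114, 0.137, 0.016]
contact_force: [-0.1, 0.6, -0.3]
gripper_width: 67.9
grasp_force: 0.0
```

```bash
python3 st.py
```

```text
clk 21.175 grasp pt [603.98 257.11 185.73] z [ 0.27 -0.06 -0.96] y [-0.23 -0.97 -0.  ] f [-0.14  0.55 -0.34] m [ 0.18  0.48 -0.01] 67.93410347007845 0.0
```

Call:
{"method": "servo_tool", "body": {"increments": [[0.8,0,0,-0.01,0,0,0],[0.8,0,0,-0.03,0,0,0],[0.8,0,0,-0.06,0,0,0],[0.8,0,0,-0.1,0,0,0],[0.8,0,0,-0.14,0,0,0],[0.8,-0.04,0,-0.17,0,0,0],[0.8,-0.09,0,-0.18,0,0,0],[0.8,-0.14,0,-0.18,0,0,0],[0.8,-0.14,0,-0.18,0,0,0]]}}

```text
clock: 22.3
position: [427.5, 297.9, 303.0]
ee_rot: [0.984, -0.112, 0.137, 0.015]
contact_force: [-0.1, 0.6, -0.8]
gripper_width: 68.2
grasp_force: 0.0
```

```bash
python3 st.py
python3 - <<'E'
from g import *
for n in("top","scene"):
  for t in("collar_face","well_mouth"): print(n,t,[(np.round(x["centre"],1),round(x["p"],2)) for x in arm.spot_point(n,t)[:2]])
f=lambda im,c0,r0,w,h,s:cv2.resize(im[r0:r0+h,c0:c0+w,::-1],None,fx=s,fy=s,interpolation=cv2.INTER_CUBIC)
cv2.imwrite("pics/g6.png",np.hstack([f(T["color"],190,160,40,57,10),f(S["color"],235,130,40,57,10)]))
E
```

```text
clk 22.3 grasp pt [422.55 299.   321.  ] z [ 0.27 -0.06 -0.96] y [-0.22 -0.97 -0.  ] f [-0.1   0.58 -0.81] m [0.06 0.44 0.03] 68.22635191188238 0.0
top collar_face [(array([210.2, 204.1]), 0.5), (array([242.2, 155. ]), 0.32)]
top well_mouth [(array([210.5, 199.4]), 0.8), (array([253.1, 221.6]), 0.45)]
scene collar_face [(array([254.9, 163.8]), 0.57)]
scene well_mouth [(array([253.6, 165.7]), 0.8)]
```

View pics/g6.png

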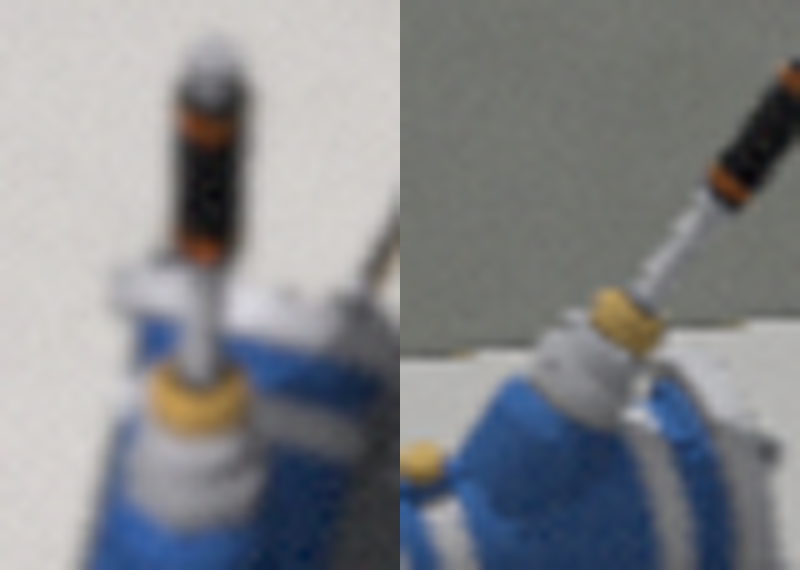

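The picture shows the collar (crop 200,400 in top; 628,320 in scene) seated on the mouth of the well, with the probe released and the gripper clear.

```bash
python3 -c "
from bench import arm
print(arm.job_done())"
```

```text
the job is handed in; nothing more can be done
None
```

I handed the job in at about 22 s. The collar was set with the tip pressed at about 15 N on the end stop (roughly 7 N beyond the collar's drag), and the probe is released in the thermowell with its collar resting on the mouth, seated at about 2.4 N. I did not re-measure the collar's place on the rod afterwards, and the hand-in returned no verdict.

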